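# Fit the bar knob on the control box's D-shaft and hold it pressed

## Robot

A 6-joint arm with a two-finger parallel gripper is mounted at the origin on the work surface. World frame = base frame: x ahead of the robot, y to its left, z up, the work surface at z = 0. Lengths are in m, angles in degrees, forces in N, time in s.
With the tool pointing down it reaches from about 0.3 to 0.875 m from the base axis. Payload 6.4 kg.
Tool frame: the origin (TCP) lies where the fingers leave the gripper's body, on its centre line; the fingertips stand 64 mm ahead of it and the grasp point (between the pads) lies 45 mm ahead of it; z points along the fingers, x is the direction in which the jaws open and shut, and the axes are right-handed (so a half turn about z gives the same grasp; the last joint's range is limited). The gripper opens to 88 mm and grips with 3 to 60 N. Pads are 18 mm wide; open, the fingers measure 123 mm over their backs; the gripper's body (75 mm by 187 mm) begins 45 mm behind the grasp point.
Start: joints at [-80.804, 10.359, 92.074, -0, 77.567, -11.82], TCP at [0.206, -0.537, 0.303] pointing down, gripper open.
Joint ranges: [-171.53, 171.53], [-51.25, 118.39], [17.06, 147.69], [-65.23, 245.23], [0, 150.52], [-178.68, 178.68]. Speed limits (degrees/s): [147.25, 147.25, 172.46, 180, 180, 180].

## Interface

Orientations are given as [roll, pitch, yaw] about the fixed x, y, z axes, in that order (R = Rz(yaw) Ry(pitch) Rx(roll)).
In Python, from workcell import env, fingers, planner, optics, finder gives the robot as it stands. Calls block until the motion is done:
- env.move_pose(position, orientation): joint-space move of the TCP to a pose.
- env.move_straight(position, frame=None, speed=0.15, max_force=None): straight line of the TCP; frame=None keeps the orientation; speed is the mean speed in m/s. With max_force (N) it stops when the force on the tool has changed by that much, and returns True; else False.
- env.goto_joints(angles): joint-space move.
- fingers.gripper_to(opening, grasp_force=None): finger opening in m; grasp_force is the grip in N (None keeps the last); returns when the fingers have stopped.
- env.pause(seconds).
- planner.solve_ik(position, orientation): joint angles nearest the present ones, or None.
- optics.grab_frame(name): name is "scene" or "top" or "wrist"; returns (picture, depth): 480x640x3 uint8, red, green, blue; 480x640 float32, m along the optical axis (not along the pixel's ray), 0 where there is no reading.
- optics.camera_model(name): a dict with "camera_matrix" (3x3 intrinsics, pixels), "rvec" (rotation vector, rad) and "tvec" (3), from world to camera coordinates, as OpenCV has them. Camera axes: x right, y down, z forward; pixel columns grow to the right and rows downward; lengths in m; the calibration is good to about 2 mm. A picture is of the moment at which its call begins: read the wrist's pose just before it. camera_model takes no time and is no camera call; for the wrist camera it gives the pose at the moment of the call.
A pose or a line that the arm cannot do raises env.IKError and nothing moves.
- env.job_done(): hands the job in, once; it reports no verdict.
Trained networks look in the newest picture that a camera, given by its name, has taken for a name from the list of things; names that differ only in an ending like _2 or _b are one class to them, and where a whole thing is asked for, a point or a joint stands for the part that bears it (a point fixed in the world has none). Each returns a list of dicts, best first, with "confidence" (0 to 1); they miss things now and then, are a little off and sometimes report something else, mostly with a low value. They report only what shows in the picture. A call takes as long as a camera call.
- finder.boxes_of(camera, thing): "centre" ([row, column] in pixels, amid what is visible of it).
Readings, each from a call of its own:
- env.current_clock(): time.
- env.current_q(): joint angles.
- env.current_dq(): joint speeds.
- env.current_joint_torque(): joint torques, N m.
- env.current_eef_pos(): TCP position.
- env.current_tcp_rot(): TCP orientation.
- env.current_force(): force on the tool from outside, world axes, zero at the start.
- env.current_wrist_torque(): the same for the moment, N m.
- env.current_width(): finger opening in m.
Only numpy, scipy, OpenCV 4.12 (cv2) and the standard library are available. Lean on these libraries where they do the work, as an engineer would, in place of code of your own. Each camera call takes 0.05 s, during which the arm holds its last target.

## Task

Finish fitting the knob of the grey control box: nest the loose steel cup in the identical cup round the box's shaft, so that it sits level and fully down, and let go of it. Then pick up the black bar knob, turn it so that its pointed nose is on the side of the shaft's flat, and push it onto the shaft until the sprung cups under it are pressed fully down. Finish while still holding the knob pressed fully down, so that a colleague can tighten its set screw, and do not shift the other things on the bench.

Things in the scene. Friction and masses are not known exactly. Their poses are not given: they have to be found in the camera images.
- liner_mid (a point): Centre, 10 mm above its underside, of the loose dished steel cup, mouth up on the bench: 20 mm high, foot 38 mm across, widening straight to a 58 mm rim, wall 2 mm, floor 8 mm thick with a 21 mm hole in its middle, 50 to 100 g. Round, yaw does not matter; z up. Grip it across the rim from outside with the fingertips at most 7 mm below the rim.
- seat_mid (a point): Centre, 10 mm above its underside and 58 mm above the bench, of the identical cup round the shaft on the control box, mouth up, on a spring that lets it go straight down 6 mm. A cup nested in it rests on its 8 mm floor: centre 8 mm higher, the top 8 mm standing out above this one's rim, about 1.5 mm of sideways play. z up.
- seat_cup (a joint): How far the sprung cup is pressed down, in m: 0 free, 0.006 fully down (hard stop). The spring needs about 4 N to start and 10 N to be fully down; it returns when released.
- shaft_tip (a point): Centre of the tip, 92 mm above the bench, of the steel D-shaft that stands upright through the fixed cup; it does not turn or slide. Diameter 14 mm, one flat 3.5 mm from the axis over its full length; the top 5 mm taper to about 8 mm across. x axis: level, from the axis towards (square to) the flat; z up. Its yaw differs from the box's.
- knob_mid (a point): Centre (on the axis, half-way up) of the loose black bar knob, upright on the bench, 50 mm high. Lower 20 mm: round hub 30 mm across. Upper 30 mm: bar 22 mm wide (y), its flat parallel sides from 20 mm behind to 18 mm ahead of the axis, then a pointed nose to 30 mm ahead. x: level, towards the nose; z up. The bore's flat is on the nose side (+x).
- knob: The bar knob as a body; origin at the centre of its underside, axes as point knob_mid; 50 to 100 g. From below, on the axis, runs a D bore 38 mm deep with 0.8 mm of room round the shaft. On the shaft over the nested cup its underside first rests on that cup's floor, 64 mm above the bench; pressed fully down it is 58 mm above the bench.
- liner: The loose dished cup as a body; origin at the centre of its underside (10 mm below point liner_mid).
- unit: The grey control box, fixed to the bench: 150 mm (x) by 170 mm (y), 40 mm high; the shaft and the sprung cup stand in the middle of its top. Origin at the centre of its underside, z up.
- washer: Bystander: flat steel washer, loose on the bench; to be left alone. Origin at its underside.
- hinge: Bystander: brass hinge, loose on the bench; to be left alone. Origin at its underside.
- round_knob: Bystander: small mushroom knob, loose on the bench; to be left alone. Origin at its underside.
- bar_pull: Bystander: aluminium bar handle, loose on the bench; to be left alone. Origin at its underside.
- tin: Bystander: steel tin, loose on the bench; to be left alone. Origin at its underside.
- driver: Bystander: screwdriver, loose on the bench; to be left alone. Origin at its underside.
- carton: Bystander: small carton, loose on the bench; to be left alone. Origin at its underside.

How it is judged (in metres and radians):
On the way, in this order (a step that is already met when the one before it is completed fails the run):
1. the loose cup is nested level and fully down in the fixed cup and let go of (horizontal distance between liner_mid and seat_mid below 0.004 m and z of liner_mid in the frame of seat_mid between 0.005 and 0.0105 m and angle between the z axis of liner_mid and the z axis of seat_mid, either way round below 0.1 rad and angle between liner_mid's own z axis and vertical below 0.15 rad and contact force between the fingers and liner below 0.1 N), for 0.2 s.
2. the knob is on the shaft with its flat on the shaft's flat, and presses the cups fully down (horizontal distance between knob_mid and shaft_tip below 0.004 m and angle between the z axis of knob_mid and the z axis of shaft_tip, either way round below 0.1 rad and angle between the x axis of knob_mid and the x axis of shaft_tip, either way round below 0.3 rad and angle between knob_mid's own z axis and vertical below 0.15 rad and value of joint seat_cup above 0.0048 m), for 0.2 s.
At the end, for the whole second after the job is handed in: Cup nested in the fixed cup (axes within 4 mm, centre 5 to 10.5 mm above the other's, level within 0.1 rad), arm off it; knob on the shaft (axes within 4 mm, tilt 0.1 rad, yaw 0.3 rad), at rest, fingers pushing on it (over 3 N) so that the sprung cup is down more than 4.8 of 6 mm (all of step 2 and horizontal distance between liner_mid and seat_mid below 0.004 m and z of liner_mid in the frame of seat_mid between 0.005 and 0.0105 m and angle between the z axis of liner_mid and the z axis of seat_mid, either way round below 0.1 rad and contact force between the fingers and knob above 3 N and contact force between the arm and liner below 0.5 N and linear speed of knob below 0.02 m/s); the arm keeps its last pose, push and grip.
It fails at once if another thing on the bench is shifted by more than 3 cm (distance of any of washer, hinge, round_knob, bar_pull, tin, driver, carton from where it was at the start of the episode above 0.03 m).
It also fails if it takes over 64 s, if anything falls off the work surface, if the arm or the gripper's body presses on something with over 40 N, if the wrist force passes 120 N, or if a joint passes its speed limit or range.

## Working session

There is one attempt and no reset: what is moved stays moved. The work goes in short steps, each a Python script; the robot and the scene stay as the last script left them, time stands still between calls to the robot, and variables do not carry over. Pictures are saved under pics/ and viewed, and the job is handed in when it is done.

```bash
ls; mkdir -p pics
cat > h.py <<'E'
import numpy as np, cv2
from workcell import env, fingers, planner, optics, finder
def cam(n):
    m=optics.camera_model(n);K=np.array(m["camera_matrix"],float);R=cv2.Rodrigues(np.array(m["rvec"],float))[0];t=np.array(m["tvec"],float).ravel()
    return K,R,t
def world(c,r,col,d):
    K,R,t=c
    p=np.linalg.inv(K)@np.array([col,r,1.0])*d
    return R.T@(p-t)
def cloud(c,depth):
    K,R,t=c
    v,u=np.mgrid[0:480,0:640]
    P=np.stack([(u-K[0,2])/K[0,0]*depth,(v-K[1,2])/K[1,1]*depth,depth],-1)
    W=(P-t)@R
    W[depth<=0]=np.nan
    return W
def atz(c,r,col,z):
    K,R,t=c
    d=R.T@np.linalg.inv(K)@np.array([col,r,1.0]); o=-R.T@t
    return o+d*(z-o[2])/d[2]
def proj(c,p):
    K,R,t=c
    q=K@(R@np.array(p)+t); return q[:2]/q[2]
def save(n,im): cv2.imwrite('pics/'+n,im[:,:,::-1])
E
python3 - <<'E'
from h import *
for n in ["scene","top","wrist"]:
    c=cam(n); im,d=optics.grab_frame(n); save(n+'1.png',im); np.savez(n+'1.npz',im=im,d=d,K=c[0],R=c[1],t=c[2])
    print(n,(-c[1].T@c[2]).round(3), c[0][0,0])
    for th in ["liner","unit","knob","shaft_tip","washer","hinge","round_knob","bar_pull","tin","driver","carton"]:
        b=finder.boxes_of(n,th)
        for x in b[:2]:
            r,cc=x["centre"]; dd=d[int(r),int(cc)]
            print(th,round(x["confidence"],2),np.round([r,cc]),world(c,r,cc,dd).round(3) if dd>0 else None)
print(env.current_clock())
E
```

```text
pics
scene [ 1.039 -0.113  0.928] 460.3317698550418
liner 0.75 [232. 379.] [0.561 0.262 0.002]
unit 0.94 [282. 205.] [ 0.57  -0.155  0.057]
knob 0.48 [252. 299.] [0.572 0.055 0.051]
shaft_tip 0.62 [271. 202.] [ 0.558 -0.153  0.083]
washer 0.45 [216. 345.] [0.492 0.203 0.003]
washer 0.37 [272. 202.] [ 0.557 -0.153  0.078]
hinge 0.27 [275. 197.] [ 0.55  -0.166  0.058]
round_knob 0.5 [316. 325.] [0.723 0.055 0.032]
bar_pull 0.58 [312. 368.] [0.745 0.143 0.029]
bar_pull 0.23 [267. 206.] [ 0.538 -0.144  0.058]
tin 0.87 [239. 109.] [ 0.407 -0.319  0.076]
driver 0.72 [212. 280.] [0.44  0.057 0.025]
carton 0.81 [182. 436.] [0.505 0.435 0.046]
carton 0.69 [228. 381.] [0.556 0.27  0.006]
top [0.487 0.069 1.071] 487.5977193153531
liner 0.85 [243. 227.] [0.568 0.267 0.005]
liner 0.37 [272. 261.] [ 0.505  0.195 -0.005]
unit 0.73 [244. 426.] [ 0.552 -0.151  0.089]
unit 0.57 [244. 420.] [ 0.554 -0.144  0.056]
knob 0.77 [242. 319.] [0.563 0.065 0.048]
shaft_tip 0.38 [246. 426.] [ 0.548 -0.151  0.092]
washer 0.55 [270. 259.] [ 0.508  0.198 -0.   ]
hinge 0.81 [193. 243.] [0.678 0.23  0.012]
round_knob 0.45 [170. 322.] [0.72  0.056 0.03 ]
bar_pull 0.93 [164. 276.] [0.738 0.156 0.028]
tin 0.77 [326. 508.] [ 0.382 -0.315  0.073]
driver 0.7 [305. 320.] [0.43  0.067 0.025]
carton 0.93 [284. 138.] [0.485 0.445 0.046]
carton 0.49 [172. 321.] [0.717 0.057 0.026]
wrist [ 0.284 -0.506  0.385] 377.51192852024553
1.8
```

View pics/top1.png

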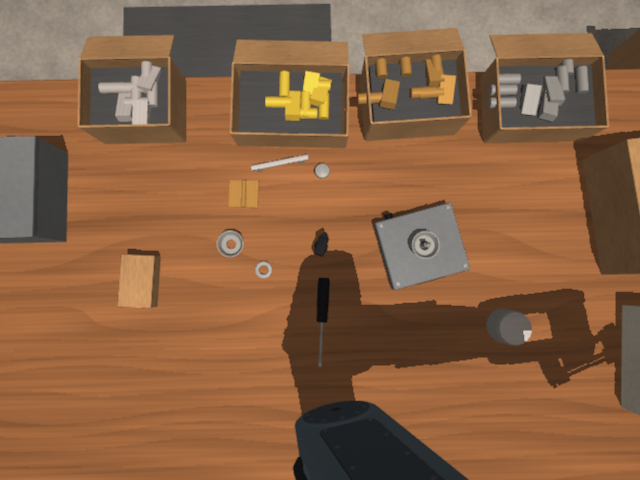

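View pics/scene1.png

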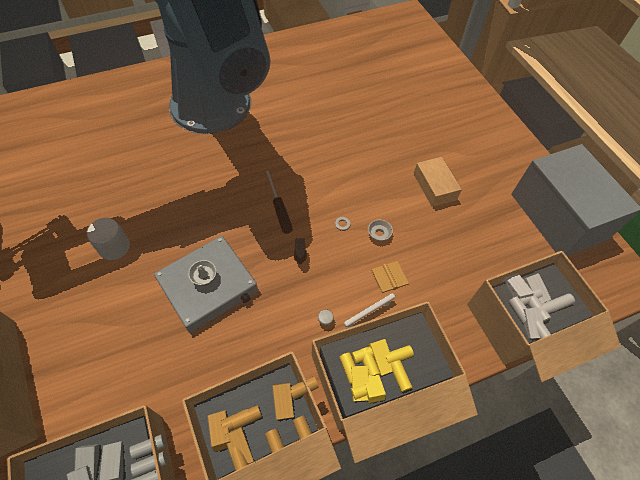

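Run:
```python
import cv2
im=cv2.imread('pics/top1.png')
a=[im[y-50:y+50,x-50:x+50] for x,y in ((227,245),(319,242),(424,244))]
cv2.imwrite('pics/crop1.png',cv2.hconcat([cv2.resize(i,(266,266),interpolation=cv2.INTER_CUBIC) for i in a]))
```

```text
(no output)
```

View pics/crop1.png

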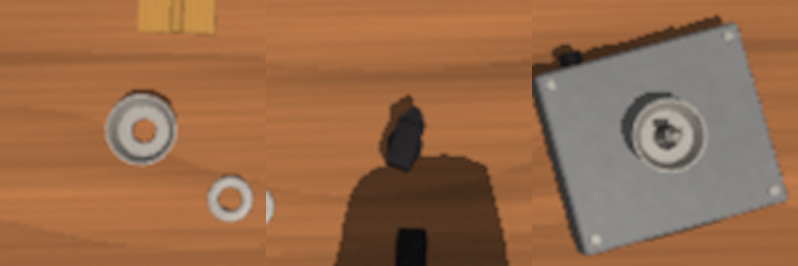

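```bash
cat >> h.py <<'E'
from scipy.spatial.transform import Rotation as Ro
def tcpR(): return Ro.from_euler('xyz',env.current_tcp_rot(),degrees=True).as_matrix()
def ori(yaw): # tool down with x axis at yaw deg
    return [180,0,yaw]
def snap(n,tag):
    c=cam(n); im,d=optics.grab_frame(n); save(tag+'.png',im); np.savez(tag+'.npz',im=im,d=d,K=c[0],R=c[1],t=c[2]); return c,im,d
E
python3 - <<'E'
from h import *
print(env.current_tcp_rot(),env.current_eef_pos(),env.current_width(),env.current_force())
R=tcpR();K,Rc,t=cam("wrist"); p=-Rc.T@t
print('cam in tool',R.T@(p-env.current_eef_pos())); print(R.T@Rc.T)
E
```

```text
[-1.79998639e+02 -1.37237677e-03 -6.89867693e+01] [ 0.20622039 -0.53675949  0.30273333] 0.0883866618455569 [0.77895041 0.61567886 0.38531536]
cam in tool [-0.00076618 -0.08410946 -0.08240529]
[[ 9.99998641e-01  9.70450036e-04 -1.33272578e-03]
 [-4.91328000e-04  9.47087101e-01  3.20976293e-01]
 [ 1.57369885e-03 -3.20975202e-01  9.47086291e-01]]
```

```bash
python3 - <<'E'
from h import *
for yaw in (-90,0,90,180):
    q=planner.solve_ik([0.55,-0.151,0.26],ori(yaw)); print(yaw,None if q is None else np.round(q))
env.move_pose([0.55,-0.151,0.26],ori(-69))
c,im,d=snap("wrist","pics/wbox")
for th in ("unit","shaft_tip","seat_cup"):
    print(th,[(round(b["confidence"],2),np.round(b["centre"])) for b in finder.boxes_of("wrist",th)][:2])
print(env.current_clock())
E
cp pics/pics/* pics/ 2>/dev/null; ls pics
```

```text
-90 [-27.  12.  95.  -0.  73.  63.]
0 [-27.  12.  95.  -0.  73. -27.]
90 [ -27.   12.   95.    0.   73. -117.]
180 [-27.  12.  95.   0.  73. 153.]
unit [(0.7, array([202., 319.]))]
shaft_tip [(0.67, array([213., 325.])), (0.56, array([232., 320.]))]
seat_cup [(0.97, array([226., 332.]))]
3.875
crop1.png
scene1.png
top1.png
wbox.npz
wrist1.png
```

```bash
sed -i "s#save(tag+'.png',im)#cv2.imwrite(tag+'.png',im[:,:,::-1])#" h.py
python3 - <<'E'
import numpy as np,cv2
from h import cloud,world
z=np.load('pics/wbox.npz'); im=z['im'][:,:,::-1]; cv2.imwrite('pics/wbox.png',im)
c=(z['K'],z['R'],z['t']);W=cloud(c,z['d'])
cv2.imwrite('pics/wboxc.png',cv2.resize(im[140:300,240:420],None,fx=4,fy=3.7,interpolation=cv2.INTER_CUBIC))
# heights
m=(W[...,2]>0.086)&(np.hypot(W[...,0]-0.55,W[...,1]+0.151)<0.04)
P=W[m];print('tip',len(P),np.median(P,0),P[:,2].max(), P[:,:2].min(0),P[:,:2].max(0))
m=(W[...,2]>0.0645)&(W[...,2]<0.072)&(np.hypot(W[...,0]-0.55,W[...,1]+0.151)<0.05)&(np.hypot(W[...,0]-0.55,W[...,1]+0.151)>0.02)
P=W[m]
A=np.c_[2*P[:,:2],np.ones(len(P))];s=np.linalg.lstsq(A,(P[:,:2]**2).sum(1),rcond=None)[0];print('rim',len(P),s[:2],np.sqrt(s[2]+s[0]**2+s[1]**2), np.median(P[:,2]))
m=(W[...,2]>0.036)&(W[...,2]<0.044);print('boxtop z',np.median(W[m][:,2]))
r=cv2.minAreaRect(W[m][:,:2].astype(np.float32)*1000);print(r)
E
```

```text
tip 14297 [ 0.57237802 -0.14683717  0.27777689] 0.2900138647956862 [ 0.54566058 -0.1786989 ] [ 0.58578913 -0.11158672]
rim 1190 [ 0.55273382 -0.15348888] 0.02675802714830994 0.06781517003791354
boxtop z 0.04041630749592477
((548.1240844726562, -161.67921447753906), (420.534912109375, 220.43292236328125), 63.47447204589844)
```

View pics/wbox.png

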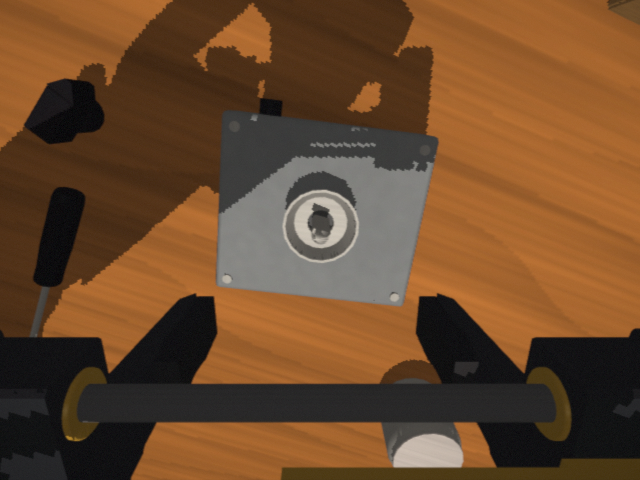

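View pics/wboxc.png

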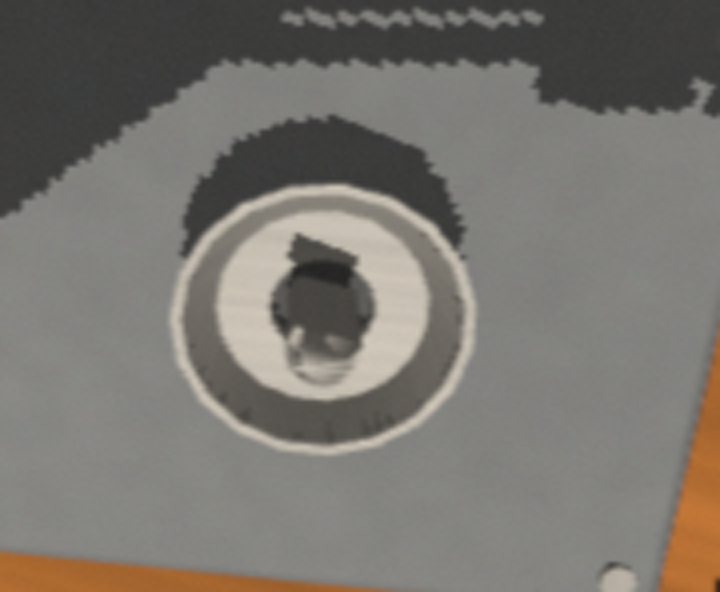

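```bash
cat > an.py <<'E'
import numpy as np,cv2,sys
from h import cloud
f=sys.argv[1]
z=np.load(f); c=(z['K'],z['R'],z['t']);W=cloud(c,z['d'])
x0,y0=map(float,sys.argv[2:4])
r=np.hypot(W[...,0]-x0,W[...,1]-y0)
m=(W[...,2]>0.06)&(W[...,2]<0.1)&(r<0.014)
P=W[m]; a=np.degrees(np.arctan2(P[:,1]-y0,P[:,0]-x0))
print('cam',-c[1].T@c[2],len(P),P[:,2].max())
rr=np.hypot(P[:,0]-x0,P[:,1]-y0)
for lo in range(-180,180,20):
    k=(a>=lo)&(a<lo+20)&(P[:,2]<0.087)&(P[:,2]>0.062)
    if k.sum()>2: print(lo+10,k.sum(),np.round(np.percentile(rr[k],[10,50,90])*1000,1))
t=P[P[:,2]>0.0905]; print('tip',len(t),t.mean(0) if len(t) else '')
E
python3 an.py pics/wbox.npz 0.5527 -0.1535
```

```text
cam [ 0.62811572 -0.12120592  0.34255226] 418 0.09368046610713074
-50 39 [4.8 5.7 6.7]
-30 18 [3.5 4.  4.5]
-10 16 [3.3 3.5 3.7]
10 15 [3.1 3.4 3.7]
30 17 [3.3 3.6 4.1]
50 31 [4.1 4.8 5.7]
70 29 [5.6 6.7 6.9]
90 13 [6.7 6.8 6.9]
tip 131 [ 0.55206175 -0.15352491  0.09204112]
```

```bash
python3 - <<'E'
import numpy as np
from h import cloud
z=np.load('pics/wbox.npz'); W=cloud((z['K'],z['R'],z['t']),z['d'])
x0,y0=.5524,-.1535
m=(W[...,2]>0.065)&(W[...,2]<0.0865)&(np.hypot(W[...,0]-x0,W[...,1]-y0)<.0058)&(W[...,0]>x0)
P=W[m]-[x0,y0,0]
for _ in range(3):
    A=np.c_[P[:,1],np.ones(len(P))];s=np.linalg.lstsq(A,P[:,0],rcond=None)[0];e=P[:,0]-A@s
    print(len(P),np.degrees(np.arctan(-s[0])),s[1]*1000*np.cos(np.arctan(s[0])),e.std()*1000);P=P[abs(e)<2*e.std()]
E
python3 - <<'E'
from h import *
# view knob; camera yaw keep
env.move_pose([0.563,0.065,0.22],ori(-69))
c,im,d=snap("wrist","pics/wknob")
print([(round(b["confidence"],2),np.round(b["centre"])) for b in finder.boxes_of("wrist","knob")][:2])
env.move_pose([0.565,0.262,0.19],ori(-42))
c,im,d=snap("wrist","pics/wlin")
print([(round(b["confidence"],2),np.round(b["centre"])) for b in finder.boxes_of("wrist","liner")][:2])
print(env.current_clock(),env.current_force())
E
```

```text
97 5.320366930318387 3.572472489119825 0.17772934997223705
93 5.2720497538333735 3.5725041888928963 0.1608980745958126
90 5.365859050121308 3.5689721278289057 0.15182537665250662
[(0.71, array([236., 319.]))]
[(0.83, array([244., 318.]))]
5.775 [0.34833113 0.35450479 0.94610945]
```

View pics/wknob.png

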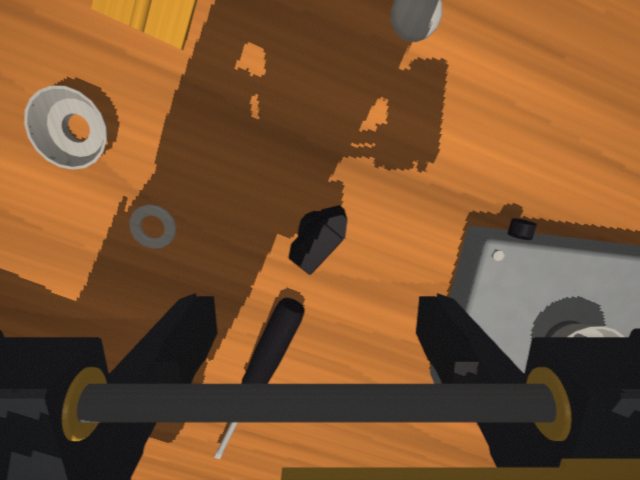

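View pics/wlin.png

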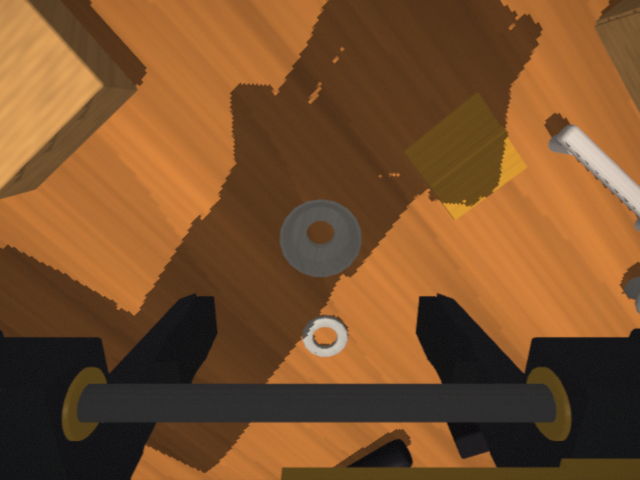

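Run:
```python
import numpy as np,cv2
from h import cloud
from scipy.optimize import least_squares
def ld(f):
    z=np.load(f); return z['im'],cloud((z['K'],z['R'],z['t']),z['d'])
im,W=ld('pics/wlin.npz'); r=np.hypot(W[...,0]-.565,W[...,1]-.262)
m=(r<.045)&(W[...,2]>.0175)&(W[...,2]<.03); P=W[m]
f=lambda s:np.hypot(P[:,0]-s[0],P[:,1]-s[1])-s[2]
s=least_squares(f,[.565,.262,.028],loss='soft_l1',f_scale=.001).x;print('liner rim',len(P),s,np.median(P[:,2]))
im,W=ld('pics/wknob.npz'); r=np.hypot(W[...,0]-.563,W[...,1]-.065)
m=(r<.05)&(W[...,2]>.046)&(W[...,2]<.055);P=W[m]
print('knob top',len(P),np.median(P[:,2]),P.mean(0))
R=cv2.minAreaRect((P[:,:2]*1000).astype(np.float32));print(R)
# silhouette: fit by template area: knob polygon
poly=np.array([[-20,-11],[18,-11],[30,0],[18,11],[-20,11]],float)/1000
from scipy.optimize import minimize
def inside(p,s):
    c,q=np.cos(s[2]),np.sin(s[2]);d=p-s[:2];x=d[:,0]*c+d[:,1]*q;y=-d[:,0]*q+d[:,1]*c
    sd=np.max([abs(y)-.011,-x-.020,x-.018-(.011-abs(y))*12/11],0);return sd
g=W[(r<.06)&np.isfinite(W[...,2])]; lab=(g[:,2]>.046)
def cost(s):
    sd=inside(g[:,:2],s); return np.sum(np.clip(np.where(lab,sd,-sd),0,None)) 
best=min((minimize(cost,[P[:,0].mean(),P[:,1].mean(),np.radians(a)],method='Nelder-Mead',options=dict(xatol=1e-5,fatol=1e-6,initial_simplex=None)) for a in range(0,360,20)),key=lambda o:o.fun)
print(best.x[:2],np.degrees(best.x[2])%360,best.fun)
for a in range(0,360,20):
  o=minimize(cost,[P[:,0].mean(),P[:,1].mean(),np.radians(a)],method='Nelder-Mead'); print(a,o.x[:2].round(4),round(np.degrees(o.x[2])%360,1),round(o.fun,4),end='; ')
v=im[190:290,270:370,::-1]; v=cv2.convertScaleAbs(cv2.resize(v,(600,600),interpolation=cv2.INTER_CUBIC),alpha=2.5)
cv2.imwrite('pics/wknobc.png',v)
```

```text
liner rim 1181 [0.56742606 0.25947771 0.02700409] 0.019934420094006804
knob top 1903 0.050329870826736 [0.56085327 0.06173768 0.05024419]
((561.6233520507812, 60.80717468261719), (22.3824405670166, 50.43783950805664), 70.24186706542969)
[0.59150856 0.05946411] 264.8433004212492 972.5944605089842
0 [0.5792 0.0539] 316.1 1019.7352; 20 [0.5792 0.0539] 316.1 1019.7352; 40 [0.5683 0.0827] 86.1 1047.8196; 60 [0.5683 0.0827] 86.1 1047.8196; 80 [0.5683 0.0827] 86.1 1047.8196; 100 [0.5814 0.0858] 136.3 996.0566; 120 [0.5814 0.0858] 136.3 996.0566; 140 [0.5814 0.0858] 136.3 996.0566; 160 [0.5814 0.0858] 136.3 996.0566; 180 [0.5814 0.0858] 136.3 996.0566; 200 [0.5915 0.0595] 264.8 972.5945; 220 [0.5915 0.0595] 264.8 972.5945; 240 [0.5915 0.0595] 264.8 972.5945; 260 [0.5915 0.0595] 264.8 972.5945; 280 [0.5915 0.0595] 264.8 972.5945; 300 [0.5792 0.0539] 316.1 1019.7352; 320 [0.5792 0.0539] 316.1 1019.7352; 340 [0.5792 0.0539] 316.1 1019.7352;
```

View pics/wknobc.png

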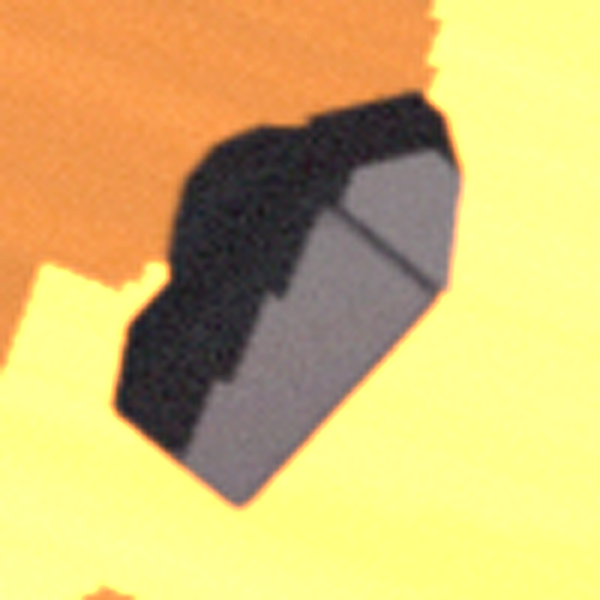

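```bash
cat > kf.py <<'E'
import numpy as np
from h import cloud
from scipy.optimize import minimize
def fit(W,c0,z0,z1,R=.05,zmax=.2):
    r=np.hypot(W[...,0]-c0[0],W[...,1]-c0[1])
    g=W[(r<R)&np.isfinite(W[...,2])&(W[...,2]<zmax)]; lab=(g[:,2]>z0)&(g[:,2]<z1)
    def cost(s):
        c,q=np.cos(s[2]),np.sin(s[2]);d=g[:,:2]-s[:2];x=d[:,0]*c+d[:,1]*q;y=-d[:,0]*q+d[:,1]*c
        sd=np.max([abs(y)-.011,-x-.020,x-.018-(.011-abs(y))*12/11],0)
        return np.clip(np.where(lab,sd,-sd),0,None).sum()
    m=g[lab].mean(0)
    out=[]
    for a in range(0,360,30):
        o=minimize(cost,[0,0,np.radians(a)],method='Nelder-Mead') if 0 else minimize(lambda v:cost([m[0]+v[0]/1000,m[1]+v[1]/1000,v[2]]),[0,0,np.radians(a)],method='Nelder-Mead')
        out.append((round(o.fun,3),round(m[0]+o.x[0]/1000,4),round(m[1]+o.x[1]/1000,4),round(np.degrees(o.x[2])%360,1)))
    return lab.sum(),sorted(set(out))[:4]
if __name__=='__main__':
    z=np.load('pics/wknob.npz');W=cloud((z['K'],z['R'],z['t']),z['d'])
    print(fit(W,(.563,.062),.046,.055))
E
python3 kf.py
```

```text
(np.int64(1903), [(np.float64(0.424), np.float64(0.5572), np.float64(0.0619), np.float64(339.2)), (np.float64(0.441), np.float64(0.5576), np.float64(0.0614), np.float64(338.6)), (np.float64(0.558), np.float64(0.5588), np.float64(0.0604), np.float64(336.3)), (np.float64(0.659), np.float64(0.561), np.float64(0.0594), np.float64(153.2))])
```

Run:
```python
from h import *
x,y=.5674,.2595
env.move_straight([x,y,.12],ori(-42),speed=.2)
print(env.move_straight([x,y,.079],speed=.1,max_force=15))
fingers.gripper_to(0.04,25)
print(env.current_width(),env.current_eef_pos(),env.current_clock())
env.move_straight([x,y,.2],speed=.2)
print(env.current_width(),env.current_force())
snap("wrist","pics/wheld"); 
env.move_pose([.5525,-.1535,.2],ori(-42))
snap("scene","pics/sheld");print(env.current_clock())
```

```text
False
0.05410878449812916 [0.56761385 0.2595408  0.07934416] 7.4583
0.05404871780941816 [-0.17379285  0.59373445 -1.09433338]
9.8417
```

View pics/wheld.png

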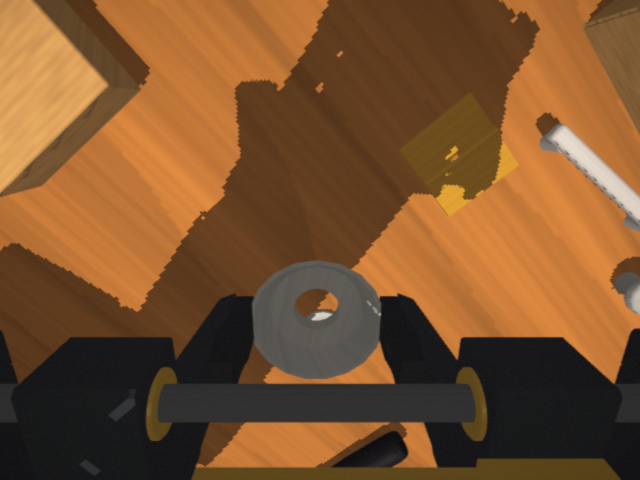

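View pics/sheld.png

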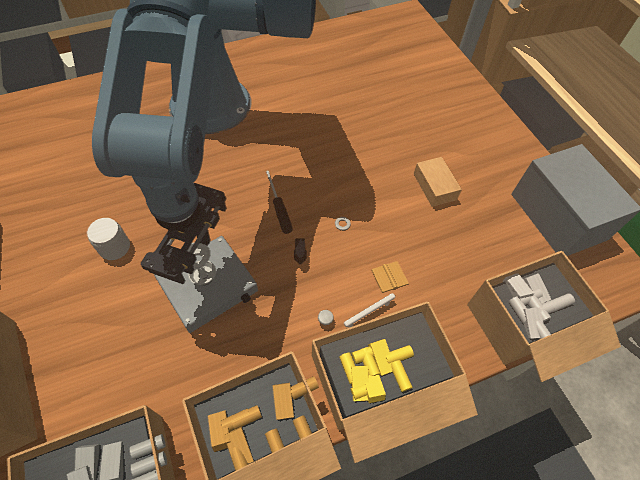

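Run:
```python
import numpy as np
from h import cloud
from scipy.optimize import least_squares
z=np.load('pics/wheld.npz'); W=cloud((z['K'],z['R'],z['t']),z['d'])
sub=W[255:385,245:390].reshape(-1,3); 
r=np.hypot(sub[:,0]-.5675,sub[:,1]-.2595)
for z0 in np.arange(.12,.15,.002):
    print(round(z0,3),((sub[:,2]>z0)&(sub[:,2]<z0+.002)).sum(),end=' ')
f=sub[(r<.018)&(r>.0115)&(sub[:,2]>.11)];A=np.c_[f[:,:2]-[.5675,.2595],np.ones(len(f))]
s=np.linalg.lstsq(A,f[:,2],rcond=None)[0];print('floor',s,len(f),(f[:,2]-A@s).std())
k=(r>.0255)&(r<.031)&(sub[:,2]>.13)&(sub[:,2]<.16);P=sub[k]
A=np.c_[P[:,:2]-[.5675,.2595],np.ones(len(P))];s=np.linalg.lstsq(A,P[:,2],rcond=None)[0];print('rim',s,len(P))
q=least_squares(lambda s:np.hypot(P[:,0]-s[0],P[:,1]-s[1])-s[2],[.5675,.2595,.028],loss='soft_l1',f_scale=.001).x;print(q)
```

```text
0.12 86 0.122 110 0.124 109 0.126 3394 0.128 1842 0.13 778 0.132 801 0.134 905 0.136 1022 0.138 1892 0.14 532 0.142 94 0.144 108 0.146 95 0.148 103 floor [0.02893389 0.01655173 0.1272824 ] 2806 0.0014564990794944418
rim [0.09778223 0.0446987  0.14158399] 4248
[0.56682921 0.25979647 0.02719697]
```

Run:
```python
from h import *
x,y=.553,-.1537
env.move_straight([x,y,.155],speed=.15)
print(env.move_straight([x,y,.1345],speed=.03,max_force=5),env.current_eef_pos(),env.current_force(),env.current_clock())
c,im,d=snap("wrist","pics/wplace")
```

```text
False [ 0.55297647 -0.15371091  0.13474593] [-1.30548112  0.35602674  3.03137814] 11.125
```

View pics/wplace.png

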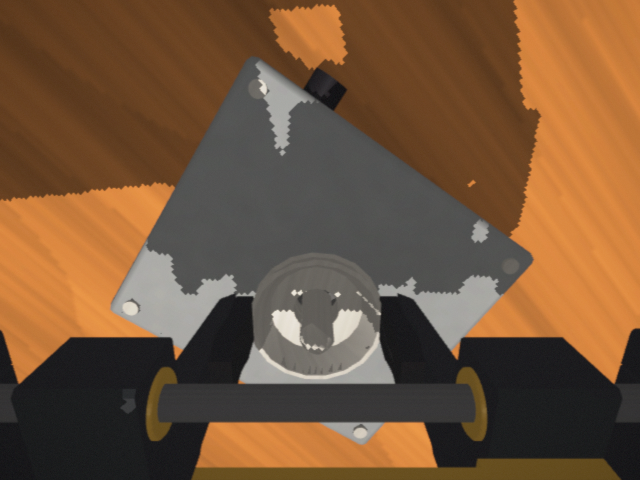

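Run:
```python
from h import *
x,y=.553,-.1537
fingers.gripper_to(0.08)
env.pause(.3)
env.move_straight([x,y,.16],speed=.15)
env.move_straight([.5525,-.1535,.26],ori(-42),speed=.3)
c,im,d=snap("wrist","pics/wplaced");print(env.current_clock())
W=cloud(c,d); r=np.hypot(W[...,0]-.5525,W[...,1]+.1535)
P=W[(r<.035)&(W[...,2]>.0735)&(W[...,2]<.08)&(r>.02)]
from scipy.optimize import least_squares
print(len(P),np.median(P[:,2]),least_squares(lambda s:np.hypot(P[:,0]-s[0],P[:,1]-s[1])-s[2],[.5525,-.1535,.028],loss='soft_l1',f_scale=.001).x)
f=W[(r<.018)&(r>.0105)&(W[...,2]>.055)&(W[...,2]<.075)]
A=np.c_[f[:,:2]-[.5525,-.1535],np.ones(len(f))];print('floor',np.linalg.lstsq(A,f[:,2],rcond=None)[0],len(f))
A=np.c_[P[:,:2]-[.5525,-.1535],np.ones(len(P))];print('rim',np.linalg.lstsq(A,P[:,2],rcond=None)[0])
t=W[(r<.006)&(W[...,2]>.0905)&(W[...,2]<.095)];print('tip',len(t),t.mean(0))
cv2.imwrite('pics/wplacedc.png',cv2.resize(im[140:300,230:410,::-1],None,fx=4,fy=3.7,interpolation=cv2.INTER_CUBIC))
```

```text
12.8833
1072 0.07599155061890231 [ 0.55246186 -0.15353868  0.02700204]
floor [0.00288876 0.0054725  0.06433501] 1009
rim [0.00394505 0.00456718 0.07582737]
tip 130 [ 0.55210031 -0.15327933  0.09207782]
```

View pics/wplacedc.png

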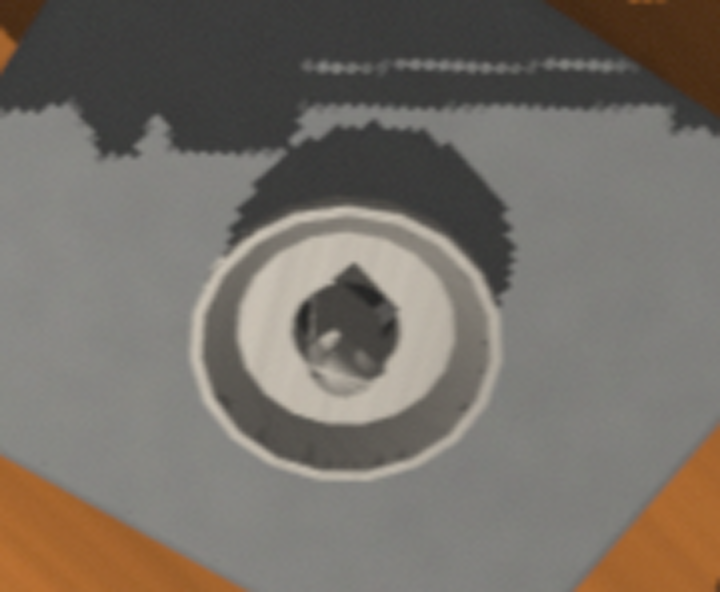

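```bash
python3 - <<'E'
from h import *
print('before',tcpR()[:,2])
x,y=.5571,.0621
env.move_pose([x,y,.17],ori(-110.3))
print(env.move_straight([x,y,.088],speed=.12,max_force=15))
fingers.gripper_to(0.01,60)
print(env.current_width(),env.current_eef_pos(),env.current_clock())
env.move_straight([x,y,.19],speed=.2)
print(env.current_width(),env.current_force(),env.current_tcp_rot())
snap("wrist","pics/wk2"); snap("top","pics/tk2"); print(env.current_clock())
E
python3 - <<'E'
# shaft refit both views
import numpy as np
from h import cloud
from scipy.optimize import least_squares
for f in ('wbox','wplaced'):
    z=np.load(f'pics/{f}.npz'); W=cloud((z['K'],z['R'],z['t']),z['d'])
    r=np.hypot(W[...,0]-.5524,W[...,1]+.1535)
    P=W[(r<.0085)&(W[...,2]>.068)&(W[...,2]<.0868)]
    def res(s):
        d=P[:,:2]-s[:2];a=s[2];u=d@[np.cos(a),np.sin(a)]
        return np.maximum(np.hypot(*d.T)-.007,u-.0035)*1000
    s=least_squares(res,[.5524,-.1535,.09],x_scale=[.001,.001,.1],loss='soft_l1',f_scale=.3);print(f,len(P),s.x[:2],np.degrees(s.x[2]),s.cost)
E
```

```text
before [-1.66732129e-03  8.28091357e-04 -9.99998267e-01]
False
0.021438932469694052 [0.55704936 0.06211794 0.08794221] 16.0333
0.02119280628472259 [-0.30663008  0.4315315  -1.35374744] [ 1.79945445e+02 -1.32862847e-02 -1.10299430e+02]
16.7917
wbox 141 [ 0.55249561 -0.15364181] 4.993721457854775 1.6434871840950485
wplaced 134 [ 0.55263838 -0.15360283] 4.504456310972518 1.3402899210078414
```

View pics/wk2.png

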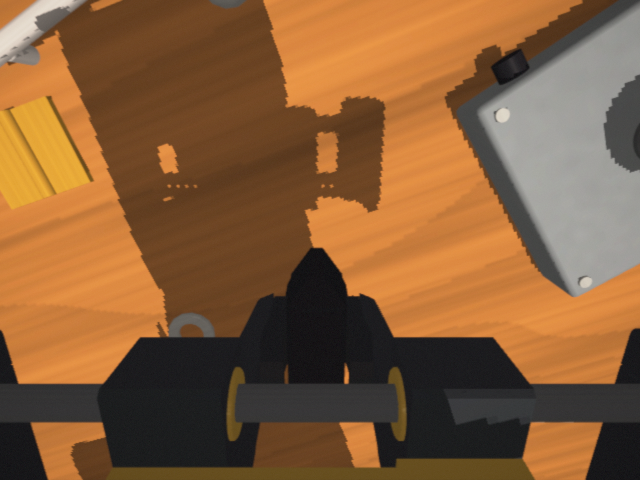

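Run:
```python
import numpy as np
from h import cloud
from scipy.spatial.transform import Rotation as Ro
z=np.load('pics/wk2.npz'); W=cloud((z['K'],z['R'],z['t']),z['d'])
R=Ro.from_euler('xyz',[179.945,-.013,-110.3],degrees=True).as_matrix()
T=(W-[.5571,.0621,.19])@R
P=T[240:385,270:365].reshape(-1,3); P=P[(P[:,2]>.03)&(P[:,2]<.093)&(abs(P[:,0])<.014)]
for lo in np.arange(-.034,.004,.002):
    k=(P[:,1]>=lo)&(P[:,1]<lo+.002)
    if k.sum()>3: print(round(lo*1000),k.sum(),'x',np.round(np.percentile(P[k,0],[2,98])*1000,1),'z',np.round(np.percentile(P[k,2],[2,50,98])*1000,1))
```

```text
-30 533 x [-3.7  2.6] z [37.8 49.3 66.9]
-28 305 x [-5.1  4.1] z [37.4 43.1 66.9]
-26 353 x [-6.6  5.3] z [37.3 40.4 67.2]
-24 390 x [-7.9  6.9] z [37.3 39.4 65.7]
-22 437 x [-9.4  8.1] z [37.2 38.9 66.7]
-20 466 x [-10.8   9.6] z [37.3 38.9 66.9]
-18 341 x [-11.4  10.3] z [37.4 38.7 65.2]
-16 332 x [-10.8   9.7] z [37.1 38.4 39.7]
-14 285 x [-10.8   9.8] z [36.9 38.3 40. ]
-12 285 x [-10.9   9.8] z [37.2 38.3 39.7]
-10 531 x [-13.8  13.8] z [31.7 38.6 60.8]
-8 574 x [-13.8  13.8] z [31.4 38.6 62.9]
-6 356 x [-13.6  12.8] z [36.6 38.4 83.6]
-4 341 x [-12.6  13.5] z [36.3 38.3 80.1]
-2 303 x [-12.4  11.5] z [36.9 38.3 42.5]
0 306 x [-12.5  11.3] z [37.2 38.3 42.5]
2 291 x [-12.4  11.4] z [37.  38.2 42. ]
4 287 x [-12.3  11.1] z [37.3 38.4 42.5]
```

Run:
```python
from h import *
x,y=.5526,-.1536
env.move_pose([x,y,.2],ori(-85.2))
f0=np.array(env.current_force())
print(f0,env.current_eef_pos())
print(env.move_straight([x,y,.154],speed=.04,max_force=8),env.current_eef_pos(),np.array(env.current_force())-f0,env.current_wrist_torque(),env.current_clock())
snap("wrist","pics/wk3"); snap("scene","pics/sk3")
```

```text
[0.29751708 1.47467065 0.36160147] [ 0.55219805 -0.15286908  0.19899797]
False [ 0.55267537 -0.15362063  0.1541906 ] [-0.89465622 -2.65518018 -0.86012326] [-0.07727354  0.02539113  0.01127983] 18.9583
```

View pics/wk3.png

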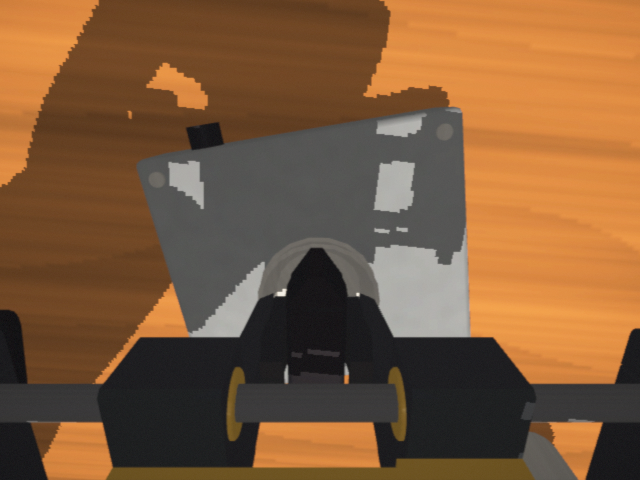

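Run:
```python
from h import *
x,y=.5526,-.1536
f0=np.array(env.current_force())
for zt in (.152,.150,.148,.1465,.1455,.1445):
    s=env.move_straight([x,y,zt],speed=.03,max_force=25)
    print(s,zt,env.current_eef_pos(),(np.array(env.current_force())-f0).round(1),round(env.current_width(),4))
    if s: break
print(env.current_clock())
```

```text
False 0.152 [ 0.55266791 -0.1536104   0.1520277 ] [0.6 1.2 0.5] 0.0216
False 0.15 [ 0.55280148 -0.15368922  0.15034993] [-0.3  1.1  4.3] 0.0212
False 0.148 [ 0.55288934 -0.1537402   0.14845224] [-0.9  1.8  6.4] 0.0214
False 0.1465 [ 0.55288458 -0.15375056  0.14710411] [-2.   1.8  7.6] 0.0215
False 0.1455 [ 0.55290777 -0.15373102  0.14622233] [-2.1  2.   7.3] 0.0217
False 0.1445 [ 0.55297364 -0.15375793  0.14583306] [-3.6  3.3 11.5] 0.0214
20.5583
```

Run:
```python
from h import *
x,y=.5526,-.1536
f0=np.array(env.current_force())
for zt in (.1435,.1425):
    s=env.move_straight([x,y,zt],speed=.03,max_force=20)
    print(s,zt,env.current_eef_pos(),np.array(env.current_force()).round(1),round(env.current_width(),4))
env.pause(.5)
print(env.current_eef_pos(),np.array(env.current_force()).round(1),env.current_tcp_rot())
c,im,d=snap("wrist","pics/wend"); snap("scene","pics/send"); snap("top","pics/tend")
T=(cloud(c,d)-env.current_eef_pos())@tcpR()
P=T[235:385,270:365].reshape(-1,3);P=P[(abs(P[:,0])<.003)&(P[:,1]<-.012)&(P[:,1]>-.028)];print('knob top dist',np.percentile(P[:,2],[5,30,50]))
W=cloud(c,d);r=np.hypot(W[...,0]-.5526,W[...,1]+.1536);P=W[(r>.024)&(r<.032)&(W[...,2]>.055)&(W[...,2]<.082)&(W[...,0]>.56)]
print('rim z hist',np.histogram(P[:,2],bins=np.arange(.055,.083,.002)))
print(env.current_clock())
```

```text
False 0.1435 [ 0.55312625 -0.15379247  0.14579075] [-6.4  1.7 18.1] 0.0215
False 0.1425 [ 0.55321201 -0.15379992  0.14569317] [-8.9  3.  25.1] 0.0217
[ 0.55322288 -0.15382592  0.14571301] [-9.6  3.4 25.1] [-1.79940960e+02 -5.22114855e-02 -8.51779137e+01]
knob top dist [0.03646365 0.03736286 0.03774203]
rim z hist (array([  2,  16,  57, 428,  94, 100, 152, 636,  57,   0,   0,  19,  57,
        39]), array([0.055, 0.057, 0.059, 0.061, 0.063, 0.065, 0.067, 0.069, 0.071,
       0.073, 0.075, 0.077, 0.079, 0.081, 0.083]))
21.7083
```

View pics/wend.png

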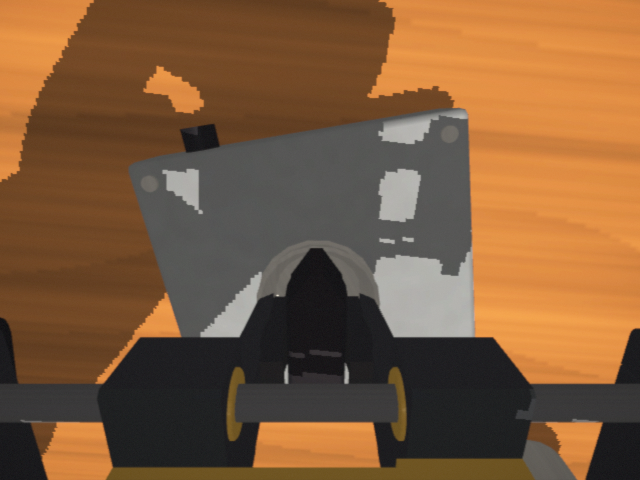

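View pics/send.png

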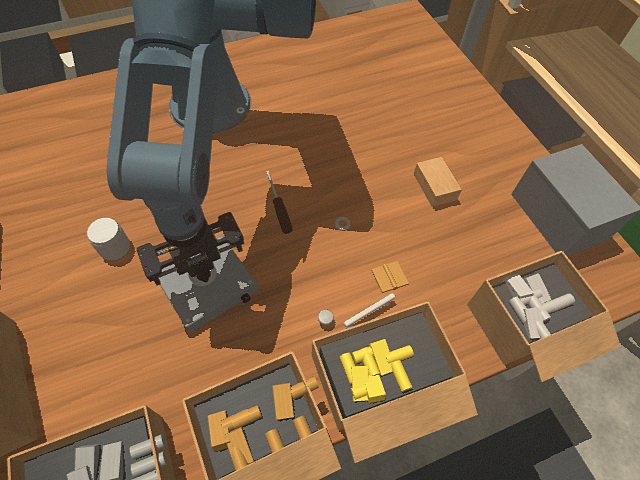

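```bash
python3 -c "
from h import *
print(env.current_force(),env.current_eef_pos()); env.job_done()"
```

```text
[-9.51067897  3.35286985 24.79059673] [ 0.55320514 -0.15380696  0.14567607]
the job is handed in; nothing more can be done
```

The knob is fitted and the job is handed in, with the arm still holding the knob pressed fully down. It took about 22 s of the 64 s allowed.

- **Cup:** I nested the loose cup and let go of it. The camera showed its rim 76 mm above the bench, level within 0.01 rad and within about 1 mm of the fixed cup's axis.
- **Knob:** I gripped it across its flat sides and turned it so the nose points at the shaft's flat, which I measured at about 5° yaw. It went onto the shaft with almost no resistance.
- **Pressed down:** The last checks showed about 25 N of downward push against the hard stop. The nested cup's rim had dropped from 76 to 70 mm, the full 6 mm of travel. The knob did not slip in the grip.
- **Clearances:** By calculation the fingertips are about 12 mm above the cup's rim. The bystanders visible in the last scene picture look unmoved; I did not measure them.

No check failed. The push also put about 10 N sideways on the tool and moved it about 0.6 mm, which is within the 4 mm tolerance.

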